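# Shut and lock the amber ward box

### The arm

A 7-joint arm with a two-finger parallel gripper is mounted at the origin on the work surface. World frame = base frame: x ahead of the robot, y to its left, z up, the work surface at z = 0. Lengths are in m, angles in rad, forces in N, time in s.
With the tool pointing down it reaches from about 0.4 to 0.9 m from the base axis. Payload 5.6 kg.
Tool frame: the origin (TCP) lies midway between the tips of the shut fingers; the grasp point (between the pads) lies 19 mm behind it; y points along the fingers, z is the direction in which the jaws open and shut, and the axes are right-handed (so a half turn about y gives the same grasp; the last joint's range is limited). The gripper opens to 92 mm and grips with 3 to 60 N. Pads are 20 mm wide; open, the fingers measure 128 mm over their backs; the gripper's body (75 mm by 189 mm) begins 69 mm behind the grasp point.
Start: joints at [-1.34, 0.468, -0.012, 1.603, 0.006, 1.071, -0.056], TCP at [0.176, 0.626, 0.215] pointing down, gripper open.
Joint ranges: [-2.53, 2.53], [-0.31, 2.02], [-1.57, 1.55], [0.28, 2.44], [-1.29, 4.43], [0.15, 1.84], [-2.92, 2.92]. Speed limits (rad/s): [2.57, 2.57, 3.14, 3.14, 3.14, 3.14, 3.14].

### API

Orientations are given as a 3x3 rotation matrix whose columns are the frame's x, y, z axes.
In Python, from station import env, effector, solver, viewer, workorder, search_frame, tip_of gives the robot as it stands. Calls block until the motion is done:
- env.reach(position, orientation): joint-space move of the TCP to a pose.
- env.movel(position, frame=None, rate=0.15): straight line of the TCP; frame=None keeps the orientation; rate is the mean speed in m/s.
- env.goto_joints(angles): joint-space move.
- effector.release() and effector.grasp(squeeze=None): open the fingers fully, or close them until they stop; squeeze is the grip in N (None keeps the last).
- env.pause(seconds).
- solver.inverse_kinematics(position, orientation): joint angles nearest the present ones, or None.
- env.sense(): the state.
- viewer.read_camera(name): name is "scene" or "top" or "wrist"; returns (picture, depth): 480x640x3 uint8, red, green, blue; 480x640 float32, m along the optical axis (not along the pixel's ray), 0 where there is no reading.
- viewer.camera_info(name): a dict with "intrinsics" (3x3 intrinsics, pixels), "eye" and "rotation" of the camera in the world; the wrist camera has in their place "T_tool_cam" (4x4, takes a point from camera to tool coordinates, whose origin is the TCP and whose axes are the tool frame's). Camera axes: x right, y up, looking along -z (the intrinsics and any distortion apply to the point x, -y, -z); pixel columns grow to the right and rows downward; lengths in m; the calibration is good to about 2 mm. A picture is of the moment at which its call begins: read the wrist's pose just before it. camera_info takes no time and is no camera call.
A pose or a line that the arm cannot do raises env.PlanningError and nothing moves.
- workorder.finish_job(): hands the job in, once; it reports no verdict.
Trained networks look in the newest picture that a camera, given by its name, has taken for a name from the list of things; names that differ only in an ending like _2 or _b are one class to them, and where a whole thing is asked for, a point or a joint stands for the part that bears it (a point fixed in the world has none). Each returns a list of dicts, best first, with "score" (0 to 1); they miss things now and then, are a little off and sometimes report something else, mostly with a low value. They report only what shows in the picture. A call takes as long as a camera call. They do not tell look-alikes from the thing itself.
- search_frame(camera, name): "at" ([x, y, z] in m, in world coordinates, good to about 4 mm: the middle of the surface that is visible of it).
- tip_of(camera, name): "at" ([x, y, z] in m, in world coordinates, good to about 4 mm: a listed point, or the origin of a listed thing).
The state is a dict: "t": time; "joint_positions": joint angles; "joint_velocities": joint speeds; "tau": joint torques, N m; "ee_pos": TCP position; "tcp_rot": TCP orientation; "wrist_force": force on the tool from outside, world axes, zero at the start; "moment": the same for the moment, N m; "gripper_width": finger opening in m.
Only numpy, scipy, OpenCV 4.12 (cv2) and the standard library are available. Lean on these libraries where they do the work, as an engineer would, in place of code of your own. Each camera call takes 0.05 s, during which the arm holds its last target.

### The job

Shut the lid of the amber ward box, then use the flat-blade key from its stand to turn the slotted cam on the lid a quarter turn clockwise until it stops, so the box is locked. Put the key back upright in its stand, fully home, and leave everything else on the bench as it is.

Things in the scene. Friction and masses are not known exactly. Their poses are not given: they have to be found in the camera images.
- ward_box: Amber box, 165 (x) x 215 (y) x 90 mm high, fixed to the bench by a 4 mm steel plate that sticks out 24 mm at both y ends; cartons inside. Origin: centre of its underside; x points from its front (towards the robot) to its hinge side, y along the hinge, z up. The lid's hinge axis runs along y at x = 84.5, z = 90 mm.
- lid (a joint): Opening angle of the lid, rad: 0 shut, 1.5 fully up; starts 0.8 to 1.35. Amber plate, 170 mm from hinge to front edge, 225 mm wide, 8 mm thick, underside level with the hinge axis; a 13 mm finger tab, 70 mm wide, sticks out at mid front. Its stiff hinge stays at any angle, never falls, and yields to 1 to 3 N near the front edge. Shut, it rests on the rim.
- lid_edge (a point): Middle of the lid's front edge, on its top (outer) face; x points along the lid from front edge to hinge, y along the hinge, z out of the outer face. Its top is 98 mm above the bench when shut.
- cam (a joint): Turn of the slotted cam lock in the lid, rad: 0 unlocked (slot along the box's x), pi/2 locked, at a hard stop (slot along the box's y). Turns clockwise seen from above; starts 0 to 0.2. About 0.1 N m turns it; it stays where left. Locked, its tongue lies under a lip inside the box; turned before the lid is shut, it keeps the lid from closing.
- cam_slot (a point): Centre of the slot's mouth, on top of the round steel cam head (52 mm diameter, 13.5 mm proud of the lid with its black 64 mm base ring), 40 mm behind the lid's front edge on its middle line. x along the slot, z out of the lid along the cam's axis; turns with the cam. Slot 34 mm long, 8 wide, 8 deep, closed ends. Lid shut: mouth 111.5 mm above the bench.
- key: Flat-blade key, 104 mm tall, about 130 g, upright in its stand. Origin: middle of the blade's tip; z up to the handle; x along the width of blade and handle. From the tip: steel blade 30 wide (x), 4 thick (y), to 14 mm; 12 mm round shank to 48; collar 46 x 24 from 48 to 54; black wing handle 56 wide, 14 thick, from 54 to 104. In the slot it has 2 mm play, and 8 degrees in turning.
- key_stand: Grey block 70 (x) x 50 (y) mm, top 56 mm above the bench, on a 100 x 80 mm foot 6 mm thick, fixed. Origin: centre of its underside; z up. A slot in its top, 38 mm along x, 16 along y, takes the key's blade and shank; home, the collar rests on the top and the tip is 8 mm above the bench. The key's x lies along the stand's x.
- pill_bottle: Bystander: amber pill bottle with a white cap, 48 mm diameter, 86 mm tall, between box and stand. Origin: centre of its base.
- carton_long: Bystander: lying medicine carton 125 x 55 x 48 mm. Origin: centre of its underside.
- carton_tall: Bystander: standing medicine carton 65 x 50 x 115 mm. Origin: centre of its underside.
- carton_flat: Bystander: flat medicine carton 140 x 90 x 30 mm. Origin: centre of its underside.
- white_jar: Bystander: white jar with a grey lid, 74 mm diameter, 96 mm tall. Origin: centre of its base.
- count_tray: Bystander: aluminium tablet-counting tray 170 x 140 x 20 mm. Origin: centre of its underside.
- scanner: Bystander: hand-held code scanner lying on the bench, 165 mm long, 36 mm high. Origin: near its middle, on the bench.
Mind the look-alikes: they are no part of the job. Leave any pink look-alike of the key alone. Leave any black look-alike of the key_stand alone.

How it is judged:
On the way, in this order (a step that is already met when the one before it is completed fails the run):
1. the lid is shut with the cam still unlocked (value of joint lid below 0.03 rad and value of joint cam below 0.6 rad), for 0.2 s.
2. the cam is turned to its stop with the key's blade in its slot and the lid shut (value of joint lid below 0.03 rad and value of joint cam above 1.48 rad and distance between key and cam_slot below 0.013 m), for 0.1 s.
At the end, for the whole second after the job is handed in: Lid shut (within 0.025 rad), cam at its stop (over 1.48 rad), key released and at rest upright in its stand (within 0.12 rad), tip within 12 mm of the stand's middle and at most 13 mm above the bench, so its collar is home. No bystander moved over 25 mm (value of joint lid below 0.025 rad and value of joint cam above 1.48 rad and horizontal distance between key and key_stand below 0.012 m and z of key in the frame of key_stand below 0.013 m and angle between key's own z axis and vertical below 0.12 rad and linear speed of key below 0.02 m/s); the robot touches nothing.
It fails at once if a bystander is moved more than 25 mm (distance of any of pill_bottle, carton_long, carton_tall, carton_flat, white_jar, count_tray, scanner from where it was at the start of the episode above 0.025 m).
It also fails if it takes over 58 s, if anything falls off the work surface, if the arm or the gripper's body presses on something with over 40 N, if the wrist force passes 120 N, or if a joint passes its speed limit or range.

## Working session

There is one attempt and no reset: what is moved stays moved. The work goes in short steps, each a Python script; the robot and the scene stay as the last script left them, time stands still between calls to the robot, and variables do not carry over. Pictures are saved under pics/ and viewed, and the job is handed in when it is done.

```bash
ls; mkdir -p pics; cat > h.py <<'E'
import numpy as np, cv2
from station import env, effector, solver, viewer, workorder, search_frame, tip_of
def cloud(cam):
    img,d=viewer.read_camera(cam); i=viewer.camera_info(cam); K=np.array(i["intrinsics"])
    v,u=np.mgrid[0:480,0:640]
    x=(u-K[0,2])/K[0,0]*d; y=(v-K[1,2])/K[1,1]*d
    P=np.stack([x,-y,-d],-1)
    if "eye" in i: P=P@np.array(i["rotation"]).T+np.array(i["eye"])
    else:
        s=env.sense(); T=np.array(i["T_tool_cam"]); P=(P@T[:3,:3].T+T[:3,3])@np.array(s["tcp_rot"]).T+np.array(s["ee_pos"])
    P[d==0]=np.nan
    return img,P
def save(n,img): cv2.imwrite("pics/"+n+".png",img[:,:,::-1])
E
python3 - <<'E'
from h import *
for c in ("scene","top"):
    img,P=cloud(c); save(c+"0",img); np.save(c+"0.npy",P)
    for k in viewer.camera_info(c): 
        if k not in("intrinsics","eye","rotation"): print(c,k,viewer.camera_info(c)[k])
    for n in ["ward_box","lid_edge","cam_slot","key","key_stand","pill_bottle"]:
        for f in (search_frame,tip_of):
            print(c,n,f.__name__,[(np.round(r["at"],3).tolist(),round(r["score"],2)) for r in f(c,n)][:4])
s=env.sense(); print(s["t"],s["tcp_rot"],s["gripper_width"])
E
```

```text
pics
scene ward_box call [([0.537, 0.175, 0.077], 0.94)]
scene ward_box call [([0.535, 0.232, -0.002], 0.58)]
scene lid_edge call []
scene lid_edge call [([0.548, 0.235, 0.245], 0.95)]
scene cam_slot call []
scene cam_slot call [([0.576, 0.223, 0.214], 0.45)]
scene key call [([0.607, -0.222, 0.076], 0.94), ([0.486, -0.259, 0.093], 0.78)]
scene key call [([0.61, -0.216, 0.0], 0.96), ([0.486, -0.252, 0.008], 0.77), ([0.549, 0.233, 0.246], 0.34)]
scene key_stand call [([0.475, -0.27, 0.02], 0.69), ([0.309, -0.197, 0.032], 0.6)]
scene key_stand call [([0.486, -0.252, 0.003], 0.84), ([0.31, -0.185, 0.0], 0.82)]
scene pill_bottle call [([0.529, -0.016, 0.065], 0.87)]
scene pill_bottle call [([0.533, 0.001, -0.0], 0.77), ([0.626, 0.473, 0.002], 0.2), ([0.522, -0.471, -0.003], 0.17)]
top ward_box call [([0.532, 0.221, 0.068], 0.9)]
top ward_box call [([0.535, 0.237, 0.001], 0.92)]
top lid_edge call [([0.566, 0.222, 0.217], 0.81)]
top lid_edge call [([0.549, 0.234, 0.241], 0.79), ([0.439, 0.505, 0.001], 0.29)]
top cam_slot call [([0.568, 0.225, 0.227], 0.64), ([0.517, -0.463, 0.026], 0.64)]
top cam_slot call [([0.579, 0.226, 0.216], 0.55)]
top key call [([0.482, -0.246, 0.096], 0.74), ([0.605, -0.216, 0.103], 0.65)]
top key call [([0.485, -0.25, 0.006], 0.75), ([0.609, -0.218, -0.002], 0.54)]
top key_stand call [([0.309, -0.182, 0.009], 0.86), ([0.467, -0.236, 0.011], 0.69)]
top key_stand call [([0.482, -0.254, -0.0], 0.76), ([0.312, -0.185, -0.004], 0.73)]
top pill_bottle call [([0.519, -0.004, 0.086], 0.86)]
top pill_bottle call [([0.528, -0.005, 0.004], 0.69)]
1.3 [[ 9.62718269e-01  7.13187921e-05  2.70506060e-01]
 [-2.70506064e-01  5.56169021e-05  9.62718269e-01]
 [ 5.36151950e-05 -9.99999996e-01  7.28355735e-05]] 0.0915372979754092
```

View pics/scene0.png

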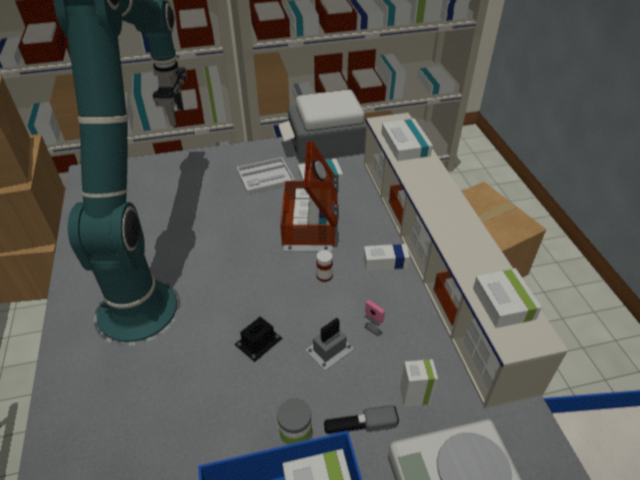

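View pics/top0.png

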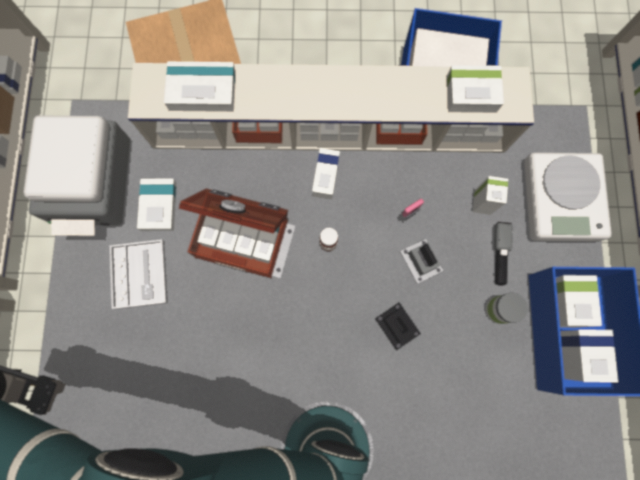

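Box at top px (240,230), lid open; real key (black handle) in the grey stand at (422,258); pink look-alike at (412,209), black stand at (397,325). Next, yaws from the clouds.

```bash
python3 - <<'E'
import numpy as np, cv2
P=np.load("top0.npy");S=np.load("scene0.npy")
img=cv2.imread("pics/top0.png")
for nm,Q in (("top",P),("scene",S)):
    c=Q.reshape(-1,3); c=c[~np.isnan(c).any(1)]
    r=np.hypot(c[:,0]-.484,c[:,1]+.252)
    for lo,hi,l in ((.070,.115,"handle"),(.045,.064,"block top"),(.003,.012,"foot")):
        m=(r<.07)&(c[:,2]>lo)&(c[:,2]<hi); q=c[m]
        if len(q)<8: print(nm,l,len(q));continue
        R=cv2.minAreaRect(q[:,:2].astype(np.float32)*1000)
        w=q[:,:2]-q[:,:2].mean(0); e=np.linalg.eigh(w.T@w)[1][:,1]
        print(nm,l,len(q),q.mean(0).round(4),q[:,2].max().round(3),"rect",np.round(R[0],1),np.round(R[1],1),round(R[2],1),"pca deg",np.degrees(np.arctan2(e[1],e[0])).round(1))
    # box: bbox points
    r=np.hypot(c[:,0]-.55,c[:,1]-.235)
    q=c[(r<.19)&(c[:,2]>.08)&(c[:,2]<.096)&(c[:,0]<.57)]
    print(nm,"rim",len(q))
    if len(q)>8:
        R=cv2.minAreaRect(q[:,:2].astype(np.float32)*1000);print(R)
    q=c[(r<.2)&(c[:,2]>.115)]
    print(nm,"lid",len(q))
    if len(q)>20:
        # ransac plane
        rng=np.random.default_rng(0);best=None
        for _ in range(500):
            a=q[rng.choice(len(q),3,False)];n=np.cross(a[1]-a[0],a[2]-a[0])
            if np.linalg.norm(n)<1e-6: continue
            n/=np.linalg.norm(n);m=abs((q-a[0])@n)<.003
            if best is None or m.sum()>best.sum():best=m
        g=q[best];ctr=g.mean(0);n=np.linalg.svd(g-ctr,full_matrices=False)[2][2]
        if n[0]<0:n=-n
        print(best.sum(),ctr,n,"yaw",np.degrees(np.arctan2(n[1],n[0])),"n angle up",np.degrees(np.arcsin(n[2])),"zmax",g[:,2].max())
cv2.imwrite("pics/boxz.png",cv2.resize(img[170:290,170:310],None,fx=5,fy=5,interpolation=cv2.INTER_CUBIC))
cv2.imwrite("pics/standz.png",cv2.resize(img[230:290,390:450],None,fx=8,fy=8,interpolation=cv2.INTER_CUBIC))
E
```

```text
top handle 201 [ 0.4834 -0.2465  0.1009] 0.115 rect [ 484.6 -248.7] [54.9 16.8] 25.7 pca deg -152.8
top block top 321 [ 0.4789 -0.243   0.0558] 0.064 rect [ 484.7 -249.6] [69.9 52.5] 26.7 pca deg -145.8
top foot 461 [ 0.4767 -0.2401  0.006 ] 0.012 rect [ 481.8 -253.6] [133.8 131.4] 56.1 pca deg -140.6
top rim 630
((526.654052734375, 242.54586791992188), (216.5380401611328, 139.5683135986328), 75.53252410888672)
top lid 2459
1558 [0.57492812 0.22651253 0.19123987] [ 0.84035965 -0.21857395  0.49600512] yaw -14.579353245705434 n angle up 29.73605091889923 zmax 0.2566466263186855
scene handle 261 [ 0.4851 -0.2573  0.0974] 0.115 rect [ 485.6 -254.2] [56.4 14.2] 26.8 pca deg -154.4
scene block top 348 [ 0.4818 -0.2642  0.0559] 0.064 rect [ 484.8 -252.6] [72.  53.9] 23.7 pca deg -175.1
scene foot 503 [ 0.4784 -0.2716  0.0067] 0.012 rect [ 481.8 -256. ] [127.4 135.3] 70.1 pca deg 171.0
scene rim 404
((527.0489501953125, 240.46957397460938), (226.02859497070312, 139.07064819335938), 75.59024810791016)
scene lid 1683
1106 [0.57769958 0.21318706 0.18358767] [ 0.84420438 -0.22064477  0.48850265] yaw -14.64740350420174 n angle up 29.24221267422465 zmax 0.2579944464466062
```

View pics/boxz.png

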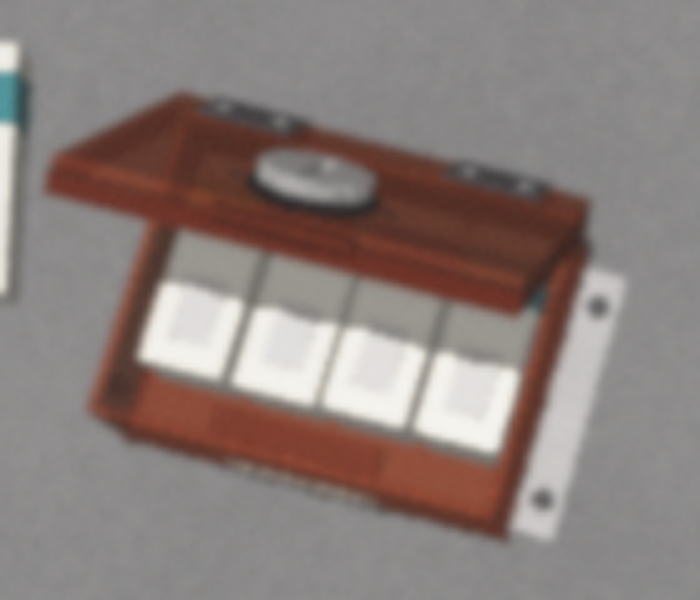

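View pics/standz.png

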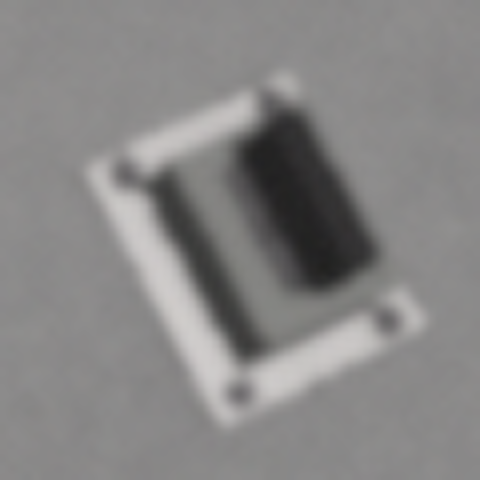

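```bash
cat >> h.py <<'E'
def Rt(deg):
    a=np.radians(deg);c,s=np.cos(a),np.sin(a)
    return np.array([[c,0,-s],[s,0,c],[0,-1.,0]])
BY=-14.6; BC=np.array([.538,.236,0])
a=np.radians(BY); BR=np.array([[np.cos(a),-np.sin(a),0],[np.sin(a),np.cos(a),0],[0,0,1]])
def bw(x,y,z): return BC+BR@np.array([x,y,z])
def lidp(th,r=.155,y=-.065):
    return bw(.0845-r*np.cos(th)+.008*np.sin(th)+.010,y,.09+r*np.sin(th)+.008*np.cos(th))
E
python3 - <<'E'
from h import *
R=Rt(BY)
effector.grasp()
p=lidp(1.35)
print(p, solver.inverse_kinematics(p,R))
env.reach(p+[0,0,.08],R)
env.movel(p,rate=.2)
s=env.sense();print(s["t"],np.round(s["wrist_force"],1))
for th in np.arange(1.2,0.05,-.15):
    env.movel(lidp(th),rate=.12); s=env.sense();print(round(th,2),round(s["t"],2),np.round(s["wrist_force"],1))
E
```

```text
[0.58776785 0.15586751 0.24298917] [-0.57418119  0.37427517  0.33758866  1.69981167 -0.13695104  1.09072059
  1.12115192]
5.4667 [-0.1 -1.1  0.8]
1.2 5.81 [-0.4  0.6  0.4]
1.05 6.15 [0.3 1.1 0.9]
0.9 6.49 [-0.5 -0.3 -0.7]
0.75 6.83 [0.3 0.4 0.6]
0.6 7.17 [-0.7  0.   0.4]
0.45 7.52 [ 0.1 -0.2 -0.1]
0.3 7.86 [-0.3 -0.3 -0.1]
0.15 8.2 [ 0.8  0.2 -0.1]
```

```bash
python3 - <<'E'
from h import *
img,P=cloud("scene"); save("s1",cv2.resize(img[100:300,230:430],None,fx=3,fy=3))
print([(np.round(r["at"],3).tolist(),round(r["score"],2)) for r in tip_of("scene","lid_edge")])
E
```

```text
[([0.454, 0.259, 0.121], 0.77)]
```

View pics/s1.png

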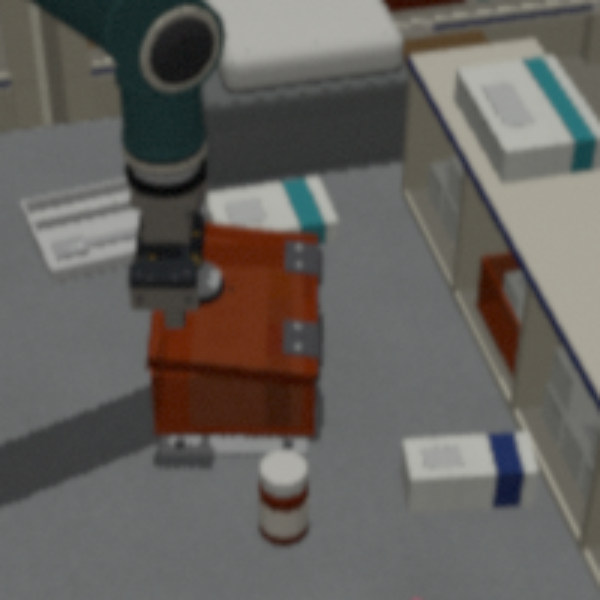

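The lid follows the fingers and is nearly shut (edge z 121 mm). Finish with a monitored press.

```bash
python3 - <<'E'
from h import *
env.movel(lidp(.04),rate=.1)
z=env.sense()["ee_pos"][2]; p=lidp(0)
for k in range(14):
    p[2]=.103-.001*k
    env.movel(p,rate=.03); s=env.sense(); f=s["wrist_force"]
    print(round(p[2],3),np.round(s["ee_pos"][2],4),np.round(f,1),round(s["t"],2))
    if f[2]>12: break
env.pause(.3)
env.movel(p+[0,0,.14],rate=.3)
effector.release()
E
```

```text
0.103 0.1033 [-0.1  0.2  1.5] 8.87
0.102 0.1021 [-0.4  0.   0.6] 9.12
0.101 0.101 [-0.2  0.3 -0.2] 9.37
0.1 0.0999 [ 0.4  1.  -0.4] 9.62
0.099 0.0989 [ 0.1  0.4 -0.3] 9.87
0.098 0.0984 [-2.1 -0.5  5.4] 10.12
0.097 0.0983 [-3.9 -1.1 14.7] 10.37
```

```bash
python3 - <<'E'
from h import *
T=np.array(viewer.camera_info("wrist")["T_tool_cam"]);print(T.round(3))
R=Rt(BY)
# put the camera above the cam
cp=bw(.0845-.13,0,.1115)
off=R@T[:3,3]
look=R@(-T[:3,2]); print("look",look,"off",off)
p=np.array([*(cp-off)[:2],.26]); 
# account for tilt
h=p[2]+off[2]-.1115; p[:2]-=look[:2]/-look[2]*h
print(p)
env.movel(p,frame=R,rate=.3)
s=env.sense(); print(s["t"])
img,P=cloud("wrist"); save("w1",img); np.save("w1.npy",P)
for n in ["cam_slot","lid_edge"]:
  for c in ("wrist","scene"):
    if c=="scene": viewer.read_camera(c)
    print(n,c,[(np.round(r["at"],4).tolist(),round(r["score"],2)) for r in tip_of(c,n)])
  viewer.read_camera("wrist")
E
```

```text
[[-0.001 -0.966 -0.259 -0.073]
 [ 0.001  0.259 -0.966 -0.17 ]
 [ 1.    -0.001  0.001  0.   ]
 [ 0.     0.     0.     1.   ]]
look [ 0.25000903 -0.06586347 -0.96600077] off [-0.07064689  0.01870611  0.17000699]
[0.48218387 0.25047936 0.26      ]
13.0417
cam_slot wrist [([0.4972, 0.2467, 0.109], 0.87)]
cam_slot scene [([0.4957, 0.2471, 0.1134], 0.76)]
lid_edge wrist [([0.4583, 0.2576, 0.0946], 0.72)]
lid_edge scene [([0.4557, 0.2608, 0.1012], 0.66)]
```

View pics/w1.png

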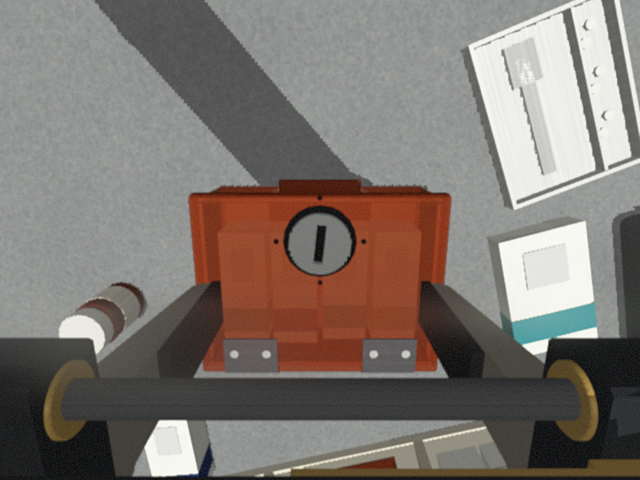

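The wrist view shows the lid shut, cam head at px (320,242) with its slot running from about (323,227) to (317,261). Now measure by projecting to z = 111.5 mm.

```bash
cat >> h.py <<'E'
def unproj(uv,z,s,cam="wrist"):
    i=viewer.camera_info(cam);K=np.array(i["intrinsics"]);T=np.array(i["T_tool_cam"])
    R=np.array(s["tcp_rot"]);uv=np.atleast_2d(uv).astype(float)
    d=np.c_[(uv[:,0]-K[0,2])/K[0,0],-(uv[:,1]-K[1,2])/K[1,1],-np.ones(len(uv))]@(R@T[:3,:3]).T
    e=R@T[:3,3]+np.array(s["ee_pos"])
    return e+d*((z-e[2])/d[:,2])[:,None]
E
python3 - <<'E'
from h import *
img=cv2.imread("pics/w1.png"); s=env.sense()
print(viewer.camera_info("wrist").keys())
g=cv2.cvtColor(img,cv2.COLOR_BGR2GRAY)
n,l,st,c=cv2.connectedComponentsWithStats((g[205:280,280:360]<70).astype(np.uint8))
for k in range(1,n):
    if st[k,4]<50: continue
    v,u=np.nonzero(l==k); uv=np.c_[u+280,v+205]
    w=unproj(uv,.1115,s)[:,:2]*1000
    R=cv2.minAreaRect(w.astype(np.float32)); e=np.linalg.eigh(np.cov(w.T))[1][:,1]
    print(st[k],c[k]+[280,205],w.mean(0).round(1),np.round(R[0],1),np.round(R[1],1),R[2],"pca",np.degrees(np.arctan2(e[1],e[0])))
# head (grey) blob
hsv=cv2.cvtColor(img,cv2.COLOR_BGR2HSV)
m=np.zeros(g.shape,np.uint8); m[205:280,280:360]=((g>100)&(hsv[...,1]<50))[205:280,280:360]
cs,_=cv2.findContours(m,cv2.RETR_EXTERNAL,cv2.CHAIN_APPROX_NONE); cc=max(cs,key=cv2.contourArea)[:,0]
w=unproj(cc,.1115,s)[:,:2]*1000
print("head ellipse",cv2.fitEllipse(w.astype(np.float32)))
P=np.load("w1.npy"); print("depth at head",np.nanmedian(P[235:250,300:312].reshape(-1,3),0),np.nanmedian(P[235:250,335:345].reshape(-1,3),0))
# lid edges for yaw: hinge plates line
E
```

```text
dict_keys(['intrinsics', 'T_tool_cam'])
[   3    0   74   72 1078] [319.72170686 231.0825603 ] [482.6 249.4] [490.8 247.1] [61.1 61.2] 75.40897369384766 pca 73.89621763887799
[ 34  21  12  36 318] [319.4591195  243.34591195] [492.5 246.6] [492.7 246.5] [ 7.3 31. ] 69.0718002319336 pca 159.14070526466213
head ellipse ((493.2851257324219, 246.4435272216797), (50.91535949707031, 51.0458984375), 62.52791213989258)
depth at head [0.48821373 0.2356284  0.11089675] [0.49531619 0.26315273 0.11098905]
```

```bash
python3 - <<'E'
from h import *
print(np.round(env.sense()["joint_positions"],2))
pk=np.array([.485,-.2515,.069]); pc=np.array([.4935,.2465,.167])
for o in (0,180):
    print(o,"key",np.round(solver.inverse_kinematics(pk,Rt(26.5+o)),2))
    for y in (-21,-60,-105,-113,-118):
        q=solver.inverse_kinematics(pc,Rt(y+o)); print(y+o,None if q is None else np.round(q,2))
E
```

```text
[-0.77  0.24  0.27  1.83 -0.07  1.08  0.85]
0 key [ 0.09  0.52  0.42  1.99 -0.31  0.7   2.73]
-21 [-0.75  0.36  0.28  1.91 -0.13  0.89  0.8 ]
-60 [-0.82  0.37  0.37  1.91 -0.17  0.89  0.15]
-105 [-0.93  0.38  0.5   1.92 -0.23  0.9  -0.57]
-113 [-0.94  0.38  0.52  1.92 -0.24  0.9  -0.7 ]
-118 [-0.96  0.39  0.54  1.92 -0.25  0.9  -0.78]
180 key [-0.16  0.6   0.76  2.   -0.59  0.77 -0.16]
159 [-1.45  0.75  1.35  1.94 -0.82  1.15 -1.7 ]
120 [ 0.38  0.81 -1.32  1.84  0.84  1.21  2.45]
75 [-0.55  0.36  0.03  1.89 -0.02  0.89  2.37]
67 [-0.57  0.36  0.05  1.89 -0.02  0.89  2.24]
62 [-0.58  0.36  0.07  1.89 -0.03  0.89  2.16]
```

```bash
python3 - <<'E'
from h import *
R=Rt(26.5);T=np.array(viewer.camera_info("wrist")["T_tool_cam"])
off=R@T[:3,3];look=R@(-T[:3,2])
p=np.array([*(np.array([.485,-.2515,0])-off)[:2],.20]); h=p[2]+off[2]-.08; p[:2]-=look[:2]/-look[2]*h
print(p,solver.inverse_kinematics(p,R))
env.reach(p,R)
s=env.sense();print(s["t"],s["ee_pos"])
img,P=cloud("wrist");save("w2",img);np.save("w2.npy",P)
for n in ("key","key_stand"):print(n,[(np.round(r["at"],4).tolist(),round(r["score"],2)) for r in tip_of("wrist",n)])
E
```

```text
[ 0.4809757  -0.25359423  0.2       ] [-0.05781955  0.33146737  0.59123117  1.91031678 -0.22253564  0.96468823
  2.66930251]
15.3333 [ 0.48152252 -0.25267142  0.19996952]
key [([0.6113, -0.2213, 0.0031], 0.68), ([0.4856, -0.251, 0.0074], 0.58)]
key_stand [([0.3112, -0.1802, -0.0041], 0.88), ([0.651, -0.4272, 0.0017], 0.18)]
```

View pics/w2.png

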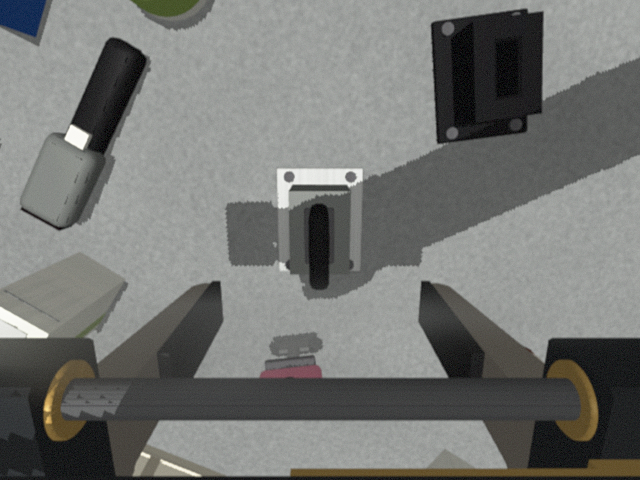

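Handle at px (319, 204–290), aligned with the jaw frame; stand beneath.

```bash
python3 - <<'E'
from h import *
img=cv2.imread("pics/w2.png"); s=env.sense(); P=np.load("w2.npy")
q=P[195:300,290:350].reshape(-1,3); q=q[~np.isnan(q).any(1)]
t=q[(q[:,2]>.104)&(q[:,2]<.120)];print(len(t),np.median(t[:,2]),t.mean(0))
R=cv2.minAreaRect((t[:,:2]*1000).astype(np.float32));print("top face",R)
t=q[(q[:,2]>.05)&(q[:,2]<.064)]
q=P[160:300,260:380].reshape(-1,3);q=q[~np.isnan(q).any(1)];t=q[abs(q[:,2]-.056)<.004]
print("block",len(t),np.median(t[:,2]),cv2.minAreaRect((t[:,:2]*1000).astype(np.float32)))
t=q[abs(q[:,2]-.006)<.003];print("foot",np.median(t[:,2]),cv2.minAreaRect((t[:,:2]*1000).astype(np.float32)))
E
```

```text
1498 0.11095668144149035 [ 0.48220791 -0.25314285  0.11067037]
top face ((483.5400390625, -252.66012573242188), (55.13393783569336, 13.398445129394531), 26.858118057250977)
block 3211 0.055782985140304275 ((482.94561767578125, -252.45452880859375), (70.18941497802734, 50.09553146362305), 26.598875045776367)
foot 0.00575671356917673 ((482.539306640625, -252.68698120117188), (99.20294952392578, 80.0566635131836), 26.54690933227539)
```

```bash
python3 - <<'E'
from h import *
R=Rt(26.7); p=np.array([.4836,-.2525,.069])
env.movel(p+[0,0,.06],frame=R,rate=.25)
env.movel(p,rate=.15)
effector.grasp(50)
s=env.sense();print(s["t"],s["gripper_width"],np.round(s["wrist_force"],1),s["ee_pos"])
env.movel(p+[0,0,.14],rate=.2)
s=env.sense();print(s["t"],s["gripper_width"],np.round(s["wrist_force"],1))
cp=np.array([.4935,.2465,.230])
env.reach(cp,Rt(-20.9))
s=env.sense();print(s["t"],s["gripper_width"],s["ee_pos"])
img,P=cloud("wrist");save("w3",img);np.save("w3.npy",P)
E
```

```text
17.625 0.013985729320534993 [ 0.9  1.1 -0.6] [ 0.48359837 -0.2525671   0.06897207]
18.475 0.013860382446605637 [-0.1 -0.6 -2.4]
20.2917 0.014180573824004275 [0.49386109 0.24536738 0.22973482]
```

View pics/w3.png

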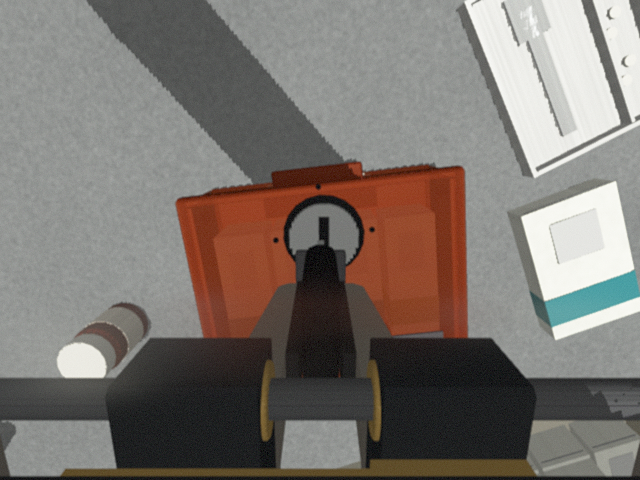

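```bash
python3 - <<'E'
from h import *
env.movel([.4935,.2465,.200],frame=Rt(-20.9),rate=.1); env.pause(.2)
s=env.sense();print(s["t"],s["ee_pos"],viewer.camera_info("wrist")["intrinsics"])
img,P=cloud("wrist");save("w4",cv2.resize(img[180:330,220:420],None,fx=4,fy=4))
img=img[:,:,::-1].copy();np.save("w4i.npy",img)
g=cv2.cvtColor(img,cv2.COLOR_BGR2GRAY);hsv=cv2.cvtColor(img,cv2.COLOR_BGR2HSV)
u,v=np.meshgrid(range(640),range(480))
m=((g>100)&(hsv[...,1]<50)&(v>170)&(v<262)&(u>270)&(u<370)).astype(np.uint8)
cs,_=cv2.findContours(m,cv2.RETR_EXTERNAL,cv2.CHAIN_APPROX_NONE)
pts=np.vstack([c[:,0] for c in cs if len(c)>20]); print(pts.min(0),pts.max(0))
# per-row outer extremes
o=[];sl=[]
for r in range(pts[:,1].min(),pts[:,1].max()+1):
    c=np.nonzero(m[r])[0]
    if len(c)>5:o+= [(c[0],r),(c[-1],r)]
    d=np.nonzero((g[r,305:340]<60))[0]+305
    if len(d): sl.append((r,d[0],d[-1]))
w=unproj(o,.1115,s)[:,:2]*1000
def f(x): return np.hypot(w[:,0]-x[0],w[:,1]-x[1])-x[2]
from scipy.optimize import least_squares
print(least_squares(f,[493,246,26],loss="soft_l1").x); print(sl)
E
```

```text
20.9917 [0.49395877 0.24663474 0.20065523] [[393.72358002   0.         320.33876247]
 [  0.         393.72358002 244.87553817]
 [  0.           0.           1.        ]]
[284 212] [359 261]
[493.29472813 248.06661105  25.57984502]
[(212, np.int64(305), np.int64(339)), (213, np.int64(305), np.int64(339)), (226, np.int64(317), np.int64(326)), (227, np.int64(317), np.int64(326)), (228, np.int64(317), np.int64(326)), (229, np.int64(317), np.int64(326)), (230, np.int64(317), np.int64(326)), (231, np.int64(317), np.int64(326)), (232, np.int64(317), np.int64(326)), (233, np.int64(317), np.int64(326)), (234, np.int64(317), np.int64(326)), (235, np.int64(317), np.int64(326)), (236, np.int64(317), np.int64(326)), (237, np.int64(317), np.int64(326)), (238, np.int64(317), np.int64(326)), (239, np.int64(317), np.int64(326)), (240, np.int64(317), np.int64(326)), (241, np.int64(324), np.int64(326)), (242, np.int64(324), np.int64(326)), (243, np.int64(324), np.int64(326)), (244, np.int64(316), np.int64(326)), (245, np.int64(315), np.int64(327)), (246, np.int64(313), np.int64(327)), (247, np.int64(310), np.int64(330)), (248, np.int64(309), np.int64(332)), (249, np.int64(308), np.int64(332)), (250, np.int64(305), np.int64(337)), (251, np.int64(305), np.int64(339)), (252, np.int64(305), np.int64(339)), (253, np.int64(305), np.int64(339)), (254, np.int64(305), np.int64(339)), (255, np.int64(305), np.int64(339)), (256, np.int64(305), np.int64(339)), (257, np.int64(305), np.int64(339)), (258, np.int64(305), np.int64(339)), (259, np.int64(305), np.int64(339)), (260, np.int64(305), np.int64(339)), (261, np.int64(305), np.int64(339))]
```

View pics/w4.png

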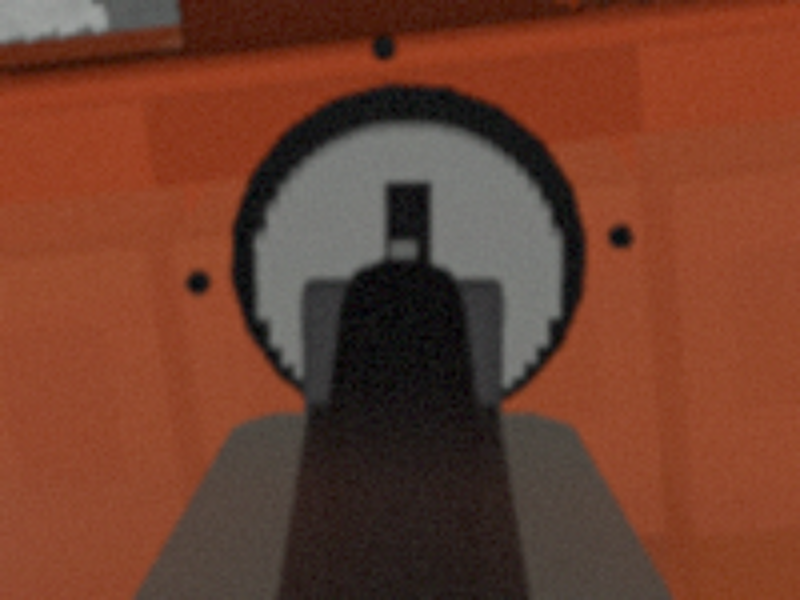

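```bash
python3 - <<'E'
from h import *
s=env.sense(); R=np.array(s["tcp_rot"]); e=np.array(s["ee_pos"])
zt=e[2]-.061
# crop->full: u=220+c/4
for n,uv,z in (("slotL",(316.5,232),.1115),("slotR",(327,232),.1115),("slotfront",(322,225.5),.1115),("bladeL",(317,242),zt),("bladeR",(324.5,242),zt),("bladefront tip",(321,245.2),zt),("bladefront top",(321,240),zt),("collarL",(295.5,260),zt+.054),("collarR",(345.5,260),zt+.054),("collarF",(300,250),zt+.054)):
    print(n,np.round(R.T@(unproj(uv,z,s)[0]-e)*1000,1))
E
```

```text
slotL [-12.7  89.1  -2.5]
slotR [-12.7  89.1   4.5]
slotfront [-17.2  89.1   1.2]
bladeL [-13.1  61.   -2. ]
bladeR [-13.1  61.    2.6]
bladefront tip [-11.1  61.    0.5]
bladefront top [-14.3  61.    0.5]
collarL [-18.3   7.  -11.6]
collarR [-18.4   7.   12. ]
collarF [-23.2   7.   -9.4]
```

```bash
python3 - <<'E'
from h import *
p=np.array([.4939,.2472,.175]); env.movel(p,rate=.1)
s=env.sense();print(s["t"],s["ee_pos"],np.round(s["wrist_force"],1))
for k in range(1,7):
    p[2]=.175-.0018*k
    env.movel(p,rate=.04); s=env.sense(); print(np.round(s["ee_pos"],4),np.round(s["wrist_force"],1),np.round(s["moment"],2),round(s["t"],2))
    if s["wrist_force"][2]>10: break
E
```

```text
21.4417 [0.49371861 0.24706174 0.17472244] [-0.1  0.3 -1.2]
[0.4941 0.2473 0.1736] [ 0.4  0.1 -1.8] [-0.04  0.02  0.01] 21.69
[0.4939 0.2472 0.1714] [-0.2  0.5 -1.2] [ 0.   -0.02  0.  ] 21.94
[0.4939 0.2472 0.1695] [-0.1 -1.  -2.2] [-0.02  0.08 -0.01] 22.19
[0.4938 0.2471 0.1676] [ 0.6 -0.5 -1.2] [-0.01  0.07  0.01] 22.44
[0.4938 0.2471 0.1658] [-0.3  0.5 -0.5] [-0.02 -0.03 -0.  ] 22.69
[0.4942 0.2473 0.1644] [-0.6  1.1  0.3] [ 0.04 -0.04  0.  ] 22.94
```

The blade is in the slot (depth about 8 mm, no contact force). Turn in steps.

```bash
python3 - <<'E'
from h import *
p=np.array([.4939,.2472,.1655])
for y in [-36,-51,-66,-81,-96,-104,-108,-111,-114,-117,-120]:
    env.movel(p,frame=Rt(y),rate=.05); s=env.sense(); X=np.array(s["tcp_rot"])[:,0]
    print(y,round(np.degrees(np.arctan2(X[1],X[0])),1),np.round(s["ee_pos"],4),np.round(s["wrist_force"],1),np.round(s["moment"],2),round(s["t"],2))
    if abs(s["moment"][2])>.5 or np.linalg.norm(s["wrist_force"])>25: break
E
```

```text
-36 -35.8 [0.494  0.2478 0.1654] [ 2.3  2.  -2.6] [ 0.51 -0.37  0.05] 23.36
-51 -50.8 [0.4941 0.2477 0.1656] [ 1.1  2.5 -3.3] [ 0.76 -0.57  0.02] 23.77
-66 -65.7 [0.4942 0.2477 0.1657] [ 2.4  3.4 -4.2] [ 0.92 -0.68  0.09] 24.18
-81 -80.7 [0.4943 0.2474 0.1657] [ 3.   3.3 -3.4] [ 0.9  -0.75  0.08] 24.58
-96 -95.7 [0.4943 0.247  0.1657] [ 3.1  1.  -1.7] [ 0.57 -0.91  0.03] 24.99
-104 -103.7 [0.4942 0.2468 0.1657] [ 3.4  1.4 -1.1] [ 0.41 -0.93  0.04] 25.28
-108 -107.8 [0.4942 0.2468 0.1657] [ 3.7  1.6 -0.3] [ 0.31 -1.    0.07] 25.53
-111 -110.8 [0.4942 0.2469 0.1656] [ 2.5  0.8 -0.4] [ 0.14 -1.04  0.05] 25.78
-114 -113.8 [0.4941 0.2469 0.1656] [4.6 0.5 0.7] [ 0.   -1.04  0.11] 26.03
-117 -116.8 [0.4942 0.247  0.1656] [ 4.5 -0.6 -0.3] [-0.22 -1.1   0.58] 26.28
```

The stop is felt at −117° (moment about z jumps from 0.1 to 0.58 N m). Hold, back off, lift and look.

```bash
python3 - <<'E'
from h import *
p=np.array([.4939,.2472,.1655])
env.movel(p,frame=Rt(-118.5),rate=.05);env.pause(.3); s=env.sense();print(np.round(s["moment"],2),np.round(s["wrist_force"],1),s["gripper_width"])
env.movel(p,frame=Rt(-110.5),rate=.05)
s=env.sense();print(np.round(s["moment"],2),np.round(s["wrist_force"],1))
env.movel([.4939,.2472,.215],rate=.15)
s=env.sense();print(s["t"],np.round(s["moment"],2),np.round(s["wrist_force"],1))
img,P=cloud("wrist");save("w5",img)
img,P=cloud("top");save("t5",cv2.resize(img[170:290,170:310],None,fx=5,fy=5))
E
```

```text
[-0.51 -1.25  0.83] [ 3.8 -1.3  1.5] 0.01387741653930684
[-0.3  -1.03  0.09] [ 4.3 -0.8 -1.2]
27.6083 [-0.03  0.05 -0.02] [-0.5  0.2 -2.2]
```

View pics/w5.png

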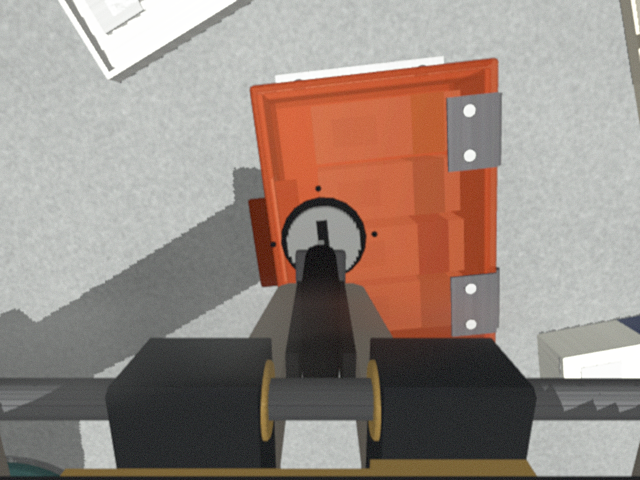

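```bash
python3 - <<'E'
from h import *
img=cv2.imread("pics/w5.png"); s=env.sense(); g=cv2.cvtColor(img,cv2.COLOR_BGR2GRAY)
m=[]
for r in range(225,240):
    d=np.nonzero(g[r,308:338]<75)[0]+308
    if len(d): m.append((d.mean(),r)); 
print(m[::4])
w=unproj(m,.1115,s)[:,:2]; e=np.linalg.eigh(np.cov(w.T))[1][:,1]; print("slot yaw",np.degrees(np.arctan2(e[1],e[0])))
# hinge edge of lid: right silhouette between plates
m=[]
for r in range(180,262,4):
    row=img[r].astype(int); c=np.nonzero((row[:,2]-row[:,0]>50)&(np.arange(640)>400)&(np.arange(640)<530))[0]
    if len(c): m.append((c.max(),r))
w=unproj(m,.09,s)[:,:2]; e=np.linalg.eigh(np.cov(w.T))[1][:,1]; print("hinge yaw",np.degrees(np.arctan2(e[1],e[0])),m[::5])
E
```

```text
[(np.float64(321.5), 225), (np.float64(321.5), 229), (np.float64(322.5), 233), (np.float64(322.5), 237)]
slot yaw 75.46025566678966
hinge yaw 75.47127959197893 [(np.int64(496), 180), (np.int64(496), 200), (np.int64(496), 220), (np.int64(495), 240), (np.int64(495), 260)]
```

Slot yaw 75.46° matches the hinge line at 75.47°, so the cam is locked. Take the key back and check alignment over the stand.

```bash
python3 - <<'E'
from h import *
env.reach([.4836,-.2525,.21],Rt(26.7))
env.movel([.4836,-.2525,.150],frame=Rt(26.7),rate=.15); env.pause(.2)
s=env.sense();X=np.array(s["tcp_rot"])[:,0];print(s["t"],s["ee_pos"],np.degrees(np.arctan2(X[1],X[0])),s["gripper_width"])
img,P=cloud("wrist");save("w6",img);save("w6z",cv2.resize(img[160:320,220:420],None,fx=4,fy=3.75))
E
```

```text
31.2083 [ 0.48430517 -0.25282483  0.15104677] 26.70128848683164 0.013985982589408386
```

View pics/w6.png

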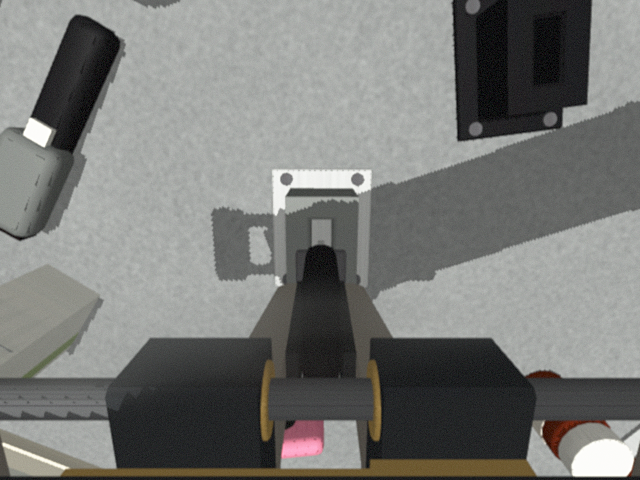

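View pics/w6z.png

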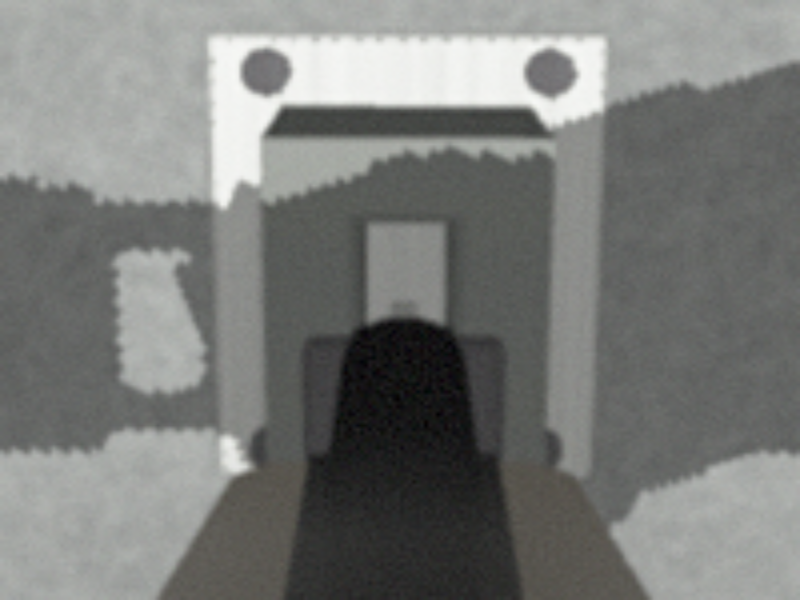

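Blade tip (px 321,241) is centred in the stand's slot (px 310–332), and the collar sits as before, so no slip. Lowering.

```bash
python3 - <<'E'
from h import *
p=np.array([.4836,-.2525,.11])
env.movel(p,rate=.15)
for z in (.1,.09,.08,.075,.072,.070,.069,.068,.067):
    p[2]=z; env.movel(p,rate=.06); s=env.sense();print(z,np.round(s["ee_pos"],4),np.round(s["wrist_force"],1),round(s["t"],2))
    if s["wrist_force"][2]>6 or np.linalg.norm(s["wrist_force"][:2])>12: break
E
```

```text
0.1 [ 0.4836 -0.2525  0.1   ] [ 0.8  0.5 -1.7] 31.99
0.09 [ 0.4833 -0.2524  0.0895] [-0.1 -0.  -0.8] 32.31
0.08 [ 0.4832 -0.2524  0.0795] [ 0.8  0.6 -2.3] 32.62
0.075 [ 0.4834 -0.2524  0.0747] [ 0.4 -0.3 -1.5] 32.88
0.072 [ 0.4835 -0.2524  0.0719] [-0.2 -0.2 -1.9] 33.12
0.07 [ 0.4835 -0.2525  0.0699] [ 1.1  0.1 -1.4] 33.38
0.069 [ 0.4836 -0.2525  0.069 ] [ 0.4  0.3 -1.2] 33.62
0.068 [ 0.4836 -0.2525  0.0689] [-2.5  1.2  8.3] 33.88
```

```bash
python3 - <<'E'
from h import *
env.movel([.4836,-.2525,.069],rate=.05)
effector.release(); env.pause(.2)
env.movel([.4836,-.2525,.20],rate=.15); env.pause(.3)
s=env.sense();print(s["t"],s["gripper_width"])
img,P=cloud("wrist");save("w7",img)
q=P[150:320,260:380].reshape(-1,3);q=q[~np.isnan(q).any(1)]
for a,b in ((.104,.120),(.052,.060)):
    t=q[(q[:,2]>a)&(q[:,2]<b)];print(np.median(t[:,2]),cv2.minAreaRect((t[:,:2]*1000).astype(np.float32)))
img,P=cloud("top");save("t7",img)
for n in ("lid_edge","cam_slot","key"): print(n,[(np.round(r["at"],4).tolist(),round(r["score"],2)) for r in tip_of("top",n)])
# box lid height
c=P.reshape(-1,3);c=c[~np.isnan(c).any(1)];o=(c-BC)@BR
t=o[(abs(o[:,1])<.09)&(abs(o[:,1])>.045)&(o[:,0]>-.07)&(o[:,0]<.06)]
print("lid z front/back",np.median(t[t[:,0]<-.03,2]),np.median(t[t[:,0]>.03,2]))
P0=np.load("top0.npy")
for n in ("pill_bottle","carton_long","carton_tall","carton_flat","white_jar","count_tray","scanner"): print(n,[np.round(r["at"],3).tolist() for r in tip_of("top",n)][:2])
E
```

```text
36.8583 0.09218938023722222
0.1111070506331523 ((483.40545654296875, -252.20034790039062), (55.116947174072266, 13.689143180847168), 27.167734146118164)
0.05591265923666852 ((483.0765380859375, -252.53150939941406), (70.40039825439453, 50.06234359741211), 26.568679809570312)
lid_edge [([0.4576, 0.261, 0.0973], 0.69)]
cam_slot [([0.4936, 0.2497, 0.1114], 0.56)]
key [([0.6113, -0.2182, 0.0004], 0.79), ([0.5385, 0.2359, -0.0009], 0.29)]
lid z front/back 0.0986191586994104 0.09929178927824744
pill_bottle [[0.531, -0.002, 0.004]]
carton_long [[0.724, 0.005, 0.004]]
carton_tall []
carton_flat [[0.628, 0.472, 0.003], [0.492, 0.249, 0.112]]
white_jar [[0.352, -0.458, 0.004]]
count_tray [[0.438, 0.508, 0.0]]
scanner [[0.523, -0.47, -0.004]]
```

View pics/t7.png

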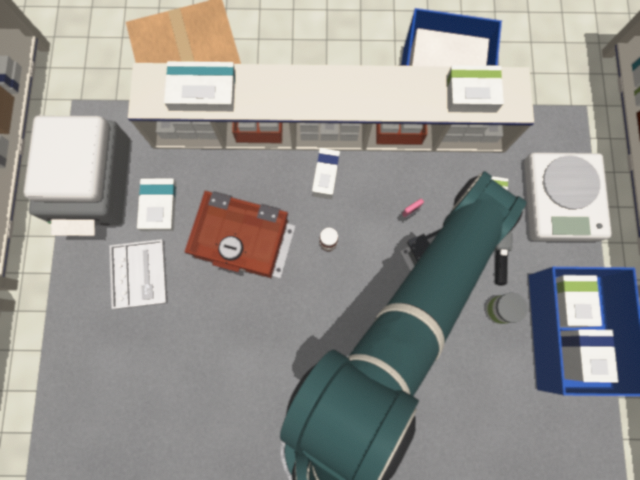

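View pics/w7.png

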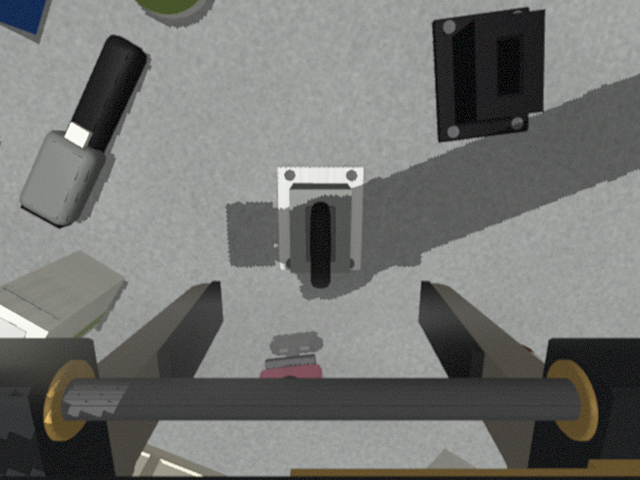

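The wrist view shows the key upright in the stand (px 320, 203–287), as at the start. The top view shows the lid shut, the slot along the hinge direction (px 230,246) and the bystanders in place.

```bash
python3 - <<'E'
from h import *
print(workorder.finish_job(), env.sense()["t"])
E
```

```text
the job is handed in; nothing more can be done
the job is handed in; nothing more can be done
```

I shut the lid with the closed fingers, turned the cam to its stop with the key, put the key back in its stand and handed the job in. It was at about 37 s when I handed in; no verdict is reported.

- **Lid:** it reads about 99 mm high at both front and back, against 98 mm nominal, so it is shut.
- **Cam:** the slot lies at 75.46° against 75.47° for the hinge line, so it is along the box's y. At the stop the moment about the vertical rose from about 0.1 to 0.8 N m.
- **Key:** it is released and upright. The handle top is at 111 mm, the same as before I picked it up, and within 1 mm of the stand's middle.
- **Bystanders:** the pill bottle, long carton, flat carton, jar, tray and scanner all look unmoved in the last top picture.
- **Not confirmed:** in the last top picture, which the arm partly hid, the network missed the tall carton and reported the key only at wrong places. I judged the key from the wrist camera instead. No unexpected contact force showed at any force reading.

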